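# Touch off an autosampler's three stations with the hand probe

## Robot

A 6-joint arm with a two-finger parallel gripper is mounted at the origin on the work surface. World frame = base frame: x ahead of the robot, y to its left, z up, the work surface at z = 0. Lengths are in m, angles in rad, forces in N, time in s.
With the tool pointing down it reaches from about 0.375 to 0.9 m from the base axis. Payload 3.1 kg.
Tool frame: the origin (TCP) lies on the centre line of the jaws, within the pads' length; the fingertips stand 11 mm ahead of it and the grasp point (between the pads) lies 8 mm behind it; x points along the fingers, y is the direction in which the jaws open and shut, and the axes are right-handed (so a half turn about x gives the same grasp; the last joint's range is limited). The gripper opens to 87 mm and grips with 3 to 60 N. Pads are 19 mm wide; open, the fingers measure 117 mm over their backs; the gripper's body (75 mm by 190 mm) begins 51 mm behind the grasp point.
Start: joints at [-1.409, 0.527, 1.433, -0, 1.181, -0.178], TCP at [0.208, -0.589, 0.234] pointing down, gripper open.
Joint ranges: [-3.08, 3.08], [-0.75, 2.2], [0.22, 2.44], [-1.43, 4.57], [0, 2.65], [-2.85, 2.85]. Speed limits (rad/s): [2.79, 2.79, 3.14, 3.14, 3.14, 3.14].

## Interface

Orientations are given as a unit quaternion [x, y, z, w].
In Python, from rig import robot, camera, camera_info gives the robot as it stands.
- The arm moves only by the shell command python3 -m inch 'ROWS' [FORCE]. ROWS is JSON, a list that holds one entry, the list of rows, each a list of 5 numbers: the shift along the tool's x, y, z in cm, then the turn about the tool's x in rad, then the opening, from 0 (shut) to 1 (fully open). A call has 1 to 8 rows; each row shifts and turns the pose as measured when the row begins, along the tool's axes as they then stand; what a row does not reach is not made up. A row lasts 1/12 s, in which the tool goes at most 41.7 mm and 7.16 degrees, less where a joint would pass 70% of its speed; a pose out of reach is approached as far as the arm can. A call with a gripper value outside its range is refused whole. The fingers move at their own pace and stop on an object; FORCE is the grip in N (left out, the last holds). Time passes only in rows, so rows that do not move let the fingers close. It gives the time, the measured TCP pose, the force and the opening at its end, in the units of the state.
- robot.get_obs(): the state, without advancing time (a new reading comes with each control period).
- camera(name): name is "side" or "top" or "wrist"; returns the picture (420x560x3 uint8, red, green, blue); there is no depth.
- camera_info(name): a dict with "camera_matrix" (3x3 intrinsics, pixels), "rvec" (rotation vector, rad) and "tvec" (3), from world to camera coordinates, as OpenCV has them. Camera axes: x right, y down, z forward; pixel columns grow to the right and rows downward; lengths in m; the calibration is good to about 2 mm. A picture is of the moment at which its call begins: read the wrist's pose just before it. camera_info takes no time and is no camera call; for the wrist camera it gives the pose at the moment of the call.
- robot.hand_in(): hands the job in, once; it reports no verdict.
The state is a dict: "time": time; "q": joint angles; "joint_velocities": joint speeds; "joint_torque": joint torques, N m; "position": TCP position; "tool_rot": TCP orientation; "ft_force": force on the tool from outside, world axes, zero at the start; "moment": the same for the moment, N m; "grip_width": finger opening in m.
Only numpy, scipy, OpenCV 4.12 (cv2) and the standard library are available. Lean on these libraries where they do the work, as an engineer would, in place of code of your own. Each camera call takes 0.05 s, during which the arm holds its last target. There are 200 camera calls.

## Task

Touch off the autosampler: push its swing arm away from the carousel until it points at the steel park post, then take the probe from its stand and with its tip gently press the middle of the round pad, then the square pad, then the cross-shaped pad, each at least halfway down for a moment. Put the probe back upright in its stand, collar resting on top, and leave the arm parked and the sample pots and pump bottle where they stand.

Things in the scene. Friction and masses are not known exactly. Their poses are not given: they have to be found in the camera images.
- sampler: The cream autosampler, fixed to the bench: a black round carousel deck, 290 mm across, top 35 mm above the bench, six seats 105 mm from its centre, low steel hub 40 mm radius in the middle (10 mm high). Origin on the bench under the deck's centre, z up. A column (36 mm radius) stands at (+100, +270) mm of its frame.
- swing (a joint): The swing arm's angle in rad about the column's vertical axis. 0: the arm points along the sampler's own -x axis, straight at the park post. Positive: swung counterclockwise seen from above, over the deck. Range -0.35 to 1.3; stiff, stays where it is left (about 1 N at the nose).
- pivot (a point): Point on the swing arm's vertical turning axis, 165 mm above the bench (level with the top of the arm beam). The cream beam runs from this axis to the nose: 40 mm wide, from 130 to 165 mm above the bench; rounded nose centred 200 mm from the axis, radius 20 mm. A dome 36 mm in radius covers the column, up to 190 mm high.
- nose (a point): Top of the swing arm's rounded nose, 200 mm from the turning axis, 165 mm above the bench. A thin needle hangs under it.
- post_top (a point): Top centre of the park post, a steel upright 24 mm thick and 110 mm high, standing 250 mm from the turning axis, so just beyond the nose when the arm is parked.
- stand: White plastic probe stand, a block 64 x 64 x 80 mm high, fixed; a vertical hole 18 mm wide through its centre. Origin at the centre of its underside.
- probe: The hand probe, standing upright in the stand. Origin at its tip, z along it to the handle. Steel shaft 10 mm thick with a tapered tip, 70 mm long; then a grey collar 36 mm wide and 6 mm thick (70 to 76 mm from the tip) that rests on the stand's top; then a round black handle 20 mm thick, from 76 to 142 mm from the tip. In the stand the tip is 10 mm above the bench. About 70 g.
- pod_round: Touch-off station on a deck seat: black round base 58 mm across and 28 mm high, fixed, carrying a sprung steel pad that is a round disc, 34 mm across. Origin at the centre of the base's underside (35 mm above the bench).
- pad_round (a point): Top centre of the steel pad of that station (a round disc, 34 mm across), 79 mm above the bench when up. It moves down with the pad.
- key_round (a joint): How far this pad is pressed down, m: 0 up, 0.008 fully down. Springs back; about 1 N to start, 4 N fully down.
- pod_square: Touch-off station on a deck seat: black round base 58 mm across and 28 mm high, fixed, carrying a sprung steel pad that is a square plate, 32 mm wide. Origin at the centre of the base's underside (35 mm above the bench).
- pad_square (a point): Top centre of the steel pad of that station (a square plate, 32 mm wide), 79 mm above the bench when up. It moves down with the pad.
- key_square (a joint): How far this pad is pressed down, m: 0 up, 0.008 fully down. Springs back; about 1 N to start, 4 N fully down.
- pod_cross: Touch-off station on a deck seat: black round base 58 mm across and 28 mm high, fixed, carrying a sprung steel pad that is a plus-shaped cross, 42 mm over its arms, each arm 14 mm wide. Origin at the centre of the base's underside (35 mm above the bench).
- pad_cross (a point): Top centre of the steel pad of that station (a plus-shaped cross, 42 mm over its arms, each arm 14 mm wide), 79 mm above the bench when up. It moves down with the pad.
- key_cross (a joint): How far this pad is pressed down, m: 0 up, 0.008 fully down. Springs back; about 1 N to start, 4 N fully down.
- pot_a: Loose sample pot standing on a deck seat: white, 42 mm across, red cap 46 mm across, 54 mm tall. Origin at the centre of its underside. A bystander.
- pot_b: Loose sample pot standing on a deck seat: white, 42 mm across, red cap 46 mm across, 54 mm tall. Origin at the centre of its underside. A bystander.
- pot_c: Loose sample pot standing on a deck seat: white, 42 mm across, red cap 46 mm across, 54 mm tall. Origin at the centre of its underside. A bystander.
- bottle: Loose white pump bottle, 68 mm across, 196 mm tall. Origin at the centre of its underside. A bystander.
Mind the look-alikes: they are no part of the job. Leave any red look-alike of the probe alone.

How it is judged:
By the outcome, as a careful person would: the job done as asked, in the order asked, and still so for the second after the job is handed in, with the robot touching nothing.
It also fails if it takes over 66 s, if anything falls off the work surface, if the arm or the gripper's body presses on something with over 40 N, if the wrist force passes 120 N, or if a joint passes its speed limit or range.

## Working session

There is one attempt and no reset: what is moved stays moved. The work goes in short steps, Python scripts to look and compute and a shell command to move; the robot and the scene stay as the last step left them, time stands still between calls to the robot, and variables do not carry over. Pictures are saved under pics/ and viewed, about 8 in all and at most 12, crops included, and the job is handed in when it is done.

```bash
mkdir -p pics; ls; python3 - <<'E'
from rig import robot,camera,camera_info
import cv2,numpy as np
o=robot.get_obs();print(o)
for n in("top","side"):
    im=camera(n);cv2.imwrite(f"pics/{n}0.png",cv2.resize(im[:,:,::-1],(784,588),interpolation=cv2.INTER_CUBIC));cv2.imwrite(f"pics/{n}0raw.png",im[:,:,::-1])
    print(n,camera_info(n))
E
```

```text
pics
{'time': 0.0, 'q': array([-1.40948508e+00,  5.28458746e-01,  1.43390874e+00, -3.45086822e-06,
        1.18140211e+00, -1.78508914e-01]), 'joint_velocities': array([-0.00038221,  0.00030011, -0.00012854, -0.00274814, -0.00243642,
       -0.00033332]), 'joint_torque': array([ 1.05116083e-03, -4.40034592e+01, -1.76592243e+01,  6.33698283e-02,
        5.82089857e-02, -1.53938836e-04]), 'position': array([ 0.20822834, -0.58853404,  0.23257413]), 'tool_rot': array([ 0.69692942,  0.12033735, -0.69691844,  0.11879806]), 'ft_force': array([0.62037577, 0.65583798, 0.30658271]), 'moment': array([-0.01699323,  0.00420658,  0.02314139]), 'grip_width': 0.08734924349429057}
top {'camera_matrix': array([[489.40957045,   0.        , 279.26537071],
       [  0.        , 489.40957045, 209.147822  ],
       [  0.        ,   0.        ,   1.        ]]), 'rvec': array([ 2.10148534, -2.14625896,  0.20310531]), 'tvec': array([-0.03504384,  0.54056139,  1.25163489])}
side {'camera_matrix': array([[546.90523933,   0.        , 279.16484977],
       [  0.        , 546.90523933, 198.06914336],
       [  0.        ,   0.        ,   1.        ]]), 'rvec': array([ 2.42952904, -0.28989507,  0.10282982]), 'tvec': array([-0.55867859,  0.12342933,  1.18185828])}
```

View pics/top0.png

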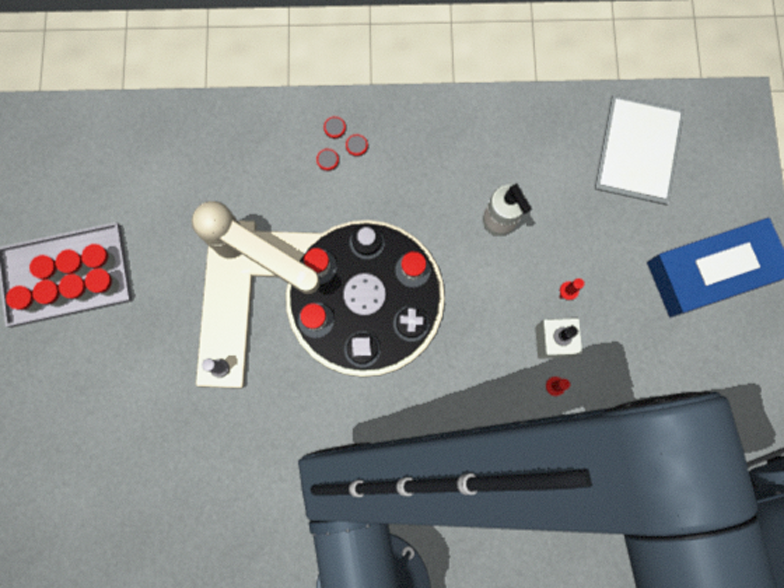

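View pics/side0.png

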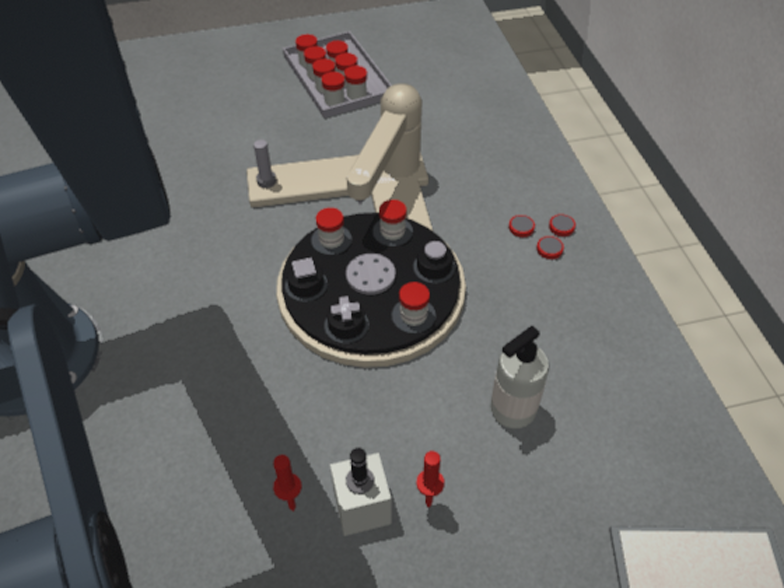

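```bash
cat > h.py <<'E'
import cv2,numpy as np
from rig import robot,camera,camera_info
from scipy.spatial.transform import Rotation as R
def ray(ci,uv,z):
    uv=np.array([[uv]],float); n=cv2.undistortPoints(uv,ci["camera_matrix"],None)[0,0]
    Rm=cv2.Rodrigues(ci["rvec"])[0]; c=-Rm.T@ci["tvec"]; d=Rm.T@np.array([n[0],n[1],1])
    return c+d*(z-c[2])/d[2]
def proj(ci,p): return cv2.projectPoints(np.array([p],float),ci["rvec"],ci["tvec"],ci["camera_matrix"],None)[0][0,0]
def st():
    o=robot.get_obs(); M=R.from_quat(o["tool_rot"]).as_matrix(); return o,np.array(o["position"]),M
def to(p):  # shift needed in tool axes, cm
    o,P,M=st(); return np.round(M.T@(np.array(p)-P)*100,2)
E
python3 - <<'E'
from h import *
ci={n:camera_info(n) for n in("top","side")}
im={n:cv2.imread(f"pics/{n}0raw.png") for n in ci}
s=1.4
def blob(n,uv,z,r=18):
    u,v=int(uv[0]/s),int(uv[1]/s); g=im[n].max(2).astype(int)
    w=np.zeros_like(g,np.uint8); w[v-r:v+r,u-r:u+r]=1
    m=((g>120)&(w>0)).astype(np.uint8); k,lab,stt,cen=cv2.connectedComponentsWithStats(m)
    l=lab[v,u]; return cen[l],stt[l,4],ray(ci[n],cen[l],z).round(4)
for nm,a,b in(("round",(366,237),(435,251)),("square",(362,346),(304,268)),("cross",(411,320),(345,308))):
    print(nm,blob("top",a,.079),blob("side",b,.079))
print("hub",blob("top",(364,294),.045),blob("side",(371,273),.045))
for nm,a,b,z in(("post",(208,366),(261,145),.11),("dome",(213,219),(401,103),.165),("nose",(305,280),(360,178),.165),("probetop",(573,331),(358,455),.152),("standtop",(561,334),(361,480),.08)):
    print(nm,[ray(ci[n],np.array(p)/s,z).round(4) for n,p in(("top",a),("side",b))])
o,P,M=st();print(M.round(3));print(camera_info("wrist"))
E
```

```text
round (array([261.14503817, 168.22900763]), np.int32(131), array([ 0.6455, -0.0007,  0.079 ])) (array([310.5      , 177.7578125]), np.int32(128), array([0.647 , 0.0011, 0.079 ]))
square (array([257.5060241 , 247.13855422]), np.int32(166), array([0.4364, 0.0116, 0.079 ])) (array([216.58598726, 190.48407643]), np.int32(157), array([0.4375, 0.0135, 0.079 ]))
cross (array([293.55414013, 228.22929936]), np.int32(157), array([ 0.4834, -0.0822,  0.079 ])) (array([246.40828402, 219.53254438]), np.int32(169), array([ 0.485 , -0.0805,  0.079 ]))
hub (array([259.86734694, 209.67784257]), np.int32(686), array([0.5405, 0.0054, 0.045 ])) (array([264.32935917, 194.45156483]), np.int32(671), array([0.5419, 0.0062, 0.045 ]))
post [array([0.4029, 0.2817, 0.11  ]), array([0.41  , 0.2808, 0.11  ])]
dome [array([0.6574, 0.2658, 0.165 ]), array([0.6576, 0.2672, 0.165 ])]
nose [array([0.5438, 0.103 , 0.165 ]), array([0.5492, 0.0988, 0.165 ])]
probetop [array([ 0.4465, -0.3599,  0.152 ]), array([ 0.4486, -0.3576,  0.152 ])]
standtop [array([ 0.4506, -0.357 ,  0.08  ]), array([ 0.4503, -0.3559,  0.08  ])]
[[-0.     0.333 -0.943]
 [ 0.002 -0.943 -0.333]
 [-1.    -0.002 -0.   ]]
{'camera_matrix': array([[300.67050119,   0.        , 279.66262997],
       [  0.        , 300.67050119, 206.23721924],
       [  0.        ,   0.        ,   1.        ]]), 'rvec': array([-2.35493109,  1.6648789 ,  0.25479647]), 'tvec': array([-0.62524909, -0.03636336,  0.39080554])}
```

```bash
python3 -m inch '[[[0,0,-2,-0.11,0],[0,0,-2,-0.11,0],[0,0,-2,-0.11,0],[0,0,-2,-0.11,0],[0,0,-2,-0.11,0],[0,0,-2,-0.1,0],[0,0,-2,0,0],[0,0,0,0,0]]]' 20
python3 - <<'E'
from h import *
o,P,M=st();print(to([.599,.091,.23]),np.degrees(np.arctan2(M[1,1],M[0,1])),o["q"].round(2))
E
```

```text
time: 0.77
position: [0.3162, -0.4983, 0.2278]
tool_rot: [0.618, 0.348, -0.617, 0.341]
ft_force: [-0.2, 0.6, -0.1]
grip_width: 0.0415
[  0.3   -6.84 -65.  ] -31.649487893343753 [-1.19  0.49  1.52  0.    1.14 -0.64]
```

```bash
python3 -m inch '[[[0,-0.4,-4,0.03,0],[0,-0.4,-4,0,0],[0,-0.4,-4,0,0],[0,-0.4,-4,0,0],[0,-0.4,-4,0,0],[0,-0.4,-4,0,0],[0,-0.4,-4,0,0],[0,-0.4,-4,0,0]]]' >/dev/null
python3 -m inch '[[[0,-0.4,-4,0,0],[0,-0.4,-4,0,0],[0,-0.4,-4,0,0],[0,-0.4,-4,0,0],[0,-0.3,-4,0,0],[0,-0.3,-4,0,0],[0,0,0,0,0]]]'
python3 - <<'E'
from h import *
o,P,M=st();print(to([.599,.091,.149]),np.degrees(np.arctan2(M[1,1],M[0,1])),o["q"].round(2))
E
```

```text
time: 2.02
position: [0.5915, 0.0046, 0.2251]
tool_rot: [-0.625, -0.33, 0.625, -0.33]
ft_force: [0.0, -0.6, 0.1]
grip_width: 0.0006
[ 7.62 -4.25 -7.56] -34.30857383797196 [-0.18  0.49  1.53 -0.    1.12  0.42]
```

```bash
python3 -m inch '[[[0,-1.5,-2.5,0,0],[0,-1.5,-2.5,0,0],[0,-1.3,-2.5,0,0],[0,0,0,0,0]]]'
python3 - <<'E'
from h import *
print(to([.599,.091,.149]))
ci=camera_info("wrist");im=camera("wrist");cv2.imwrite("pics/w1.png",im[:,:,::-1])
for p in ([.657,.269,.165],[.546,.102,.165],[.599,.091,.138],[.646,0,.079]): print(p,proj(ci,p).round(0))
E
```

```text
time: 2.35
position: [0.6008, 0.0925, 0.2232]
tool_rot: [-0.625, -0.33, 0.626, -0.331]
ft_force: [0.4, -1.4, -0.3]
grip_width: 0.0005
[ 7.42 -0.07  0.21]
[0.657, 0.269, 0.165] [185. -66.]
[0.546, 0.102, 0.165] [213. 255.]
[0.599, 0.091, 0.138] [278. 217.]
[0.646, 0, 0.079] [363. 242.]
```

View pics/w1.png

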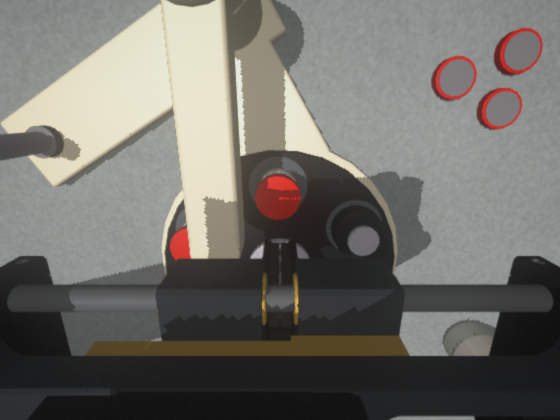

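```bash
python3 -m inch '[[[2.5,0,0,0,0],[2.5,0,0,0,0],[2.2,0,0,0,0],[0,0,0,0,0],[0,-0.5,0,0,0],[0,-0.5,0,0,0],[0,-0.4,0,0,0],[0,0,0,0,0]]]'
python3 - <<'E'
from h import *
o,P,M=st();d=P[:2]-[.657,.269];a=np.degrees(np.arctan2(M[1,1],M[0,1]));print(P.round(4),np.hypot(*d),a,o["ft_force"])
E
```

```text
time: 3.07
position: [0.5914, 0.0892, 0.1521]
tool_rot: [0.626, 0.325, -0.626, 0.332]
ft_force: [0.0, -0.7, 0.3]
grip_width: 0.0006
[0.5914 0.0892 0.1521] 0.19141804623413158 -34.589047453374185 [ 0.00528251 -0.70802717  0.34328803]
```

```bash
python3 -m inch '[[[0,-0.5,0,0,0],[0,-0.7,0,0,0],[0,-1.1,0.2,0.06,0],[0,-1.1,0.2,0.06,0],[0,-1.1,0.2,0.06,0],[0,-1.1,0.2,0.06,0],[0,-1.1,0.2,0.06,0],[0,0,0,0,0]]]'
cat >> h.py <<'E'
def rep(piv=(.657,.269)):
    o,P,M=st();d=P[:2]-piv;y=M[:2,1];z=M[:2,2]
    a=np.arctan2(y[1],y[0]); off=d@y; rad=d@z
    # beam face direction if finger back (15 mm) touches: beam angle
    print(P.round(4),"yaw_y",np.degrees(a).round(2),"off",off.round(4),"rad",rad.round(4),"swing if flat contact",np.round(np.arctan2(d[1],d[0])%(2*np.pi)-np.arctan2(.281-piv[1],.408-piv[0])-np.arcsin(.035/np.hypot(*d)),3),"f",np.round(o["ft_force"],1))
E
python3 -c "from h import *;rep()"
```

```text
time: 3.73
position: [0.5338, 0.1271, 0.1577]
tool_rot: [0.675, 0.221, -0.664, 0.234]
ft_force: [-0.4, -0.4, -0.9]
grip_width: 0.0003
[0.5338 0.1271 0.1577] yaw_y -52.49 off 0.0376 rad 0.1841 swing if flat contact 0.717 f [-0.4 -0.4 -0.9]
```

```bash
python3 -m inch '[[[0.4,-1.1,0.2,0.06,0],[0.2,-1.1,0.2,0.06,0],[0,-1.1,0.2,0.06,0],[0,-1.1,0.2,0.06,0],[0,-1.1,0.2,0.06,0],[0,-1.1,0.2,0.06,0],[0,-1.1,0.2,0.06,0],[0,0,0,0,0]]]'
python3 -c "
from h import *;rep()
im=camera('side');ci=camera_info('side');cv2.imwrite('pics/s2.png',cv2.resize(im[60:260,150:350,::-1],None,fx=3,fy=3,interpolation=cv2.INTER_CUBIC))"
```

```text
time: 4.4
position: [0.4888, 0.1896, 0.1542]
tool_rot: [0.714, 0.075, -0.691, 0.089]
ft_force: [-0.4, 0.8, 0.0]
grip_width: 0.0008
[0.4888 0.1896 0.1542] yaw_y -76.74 off 0.0387 rad 0.1819 swing if flat contact 0.3 f [-0.4  0.8  0. ]
```

View pics/s2.png

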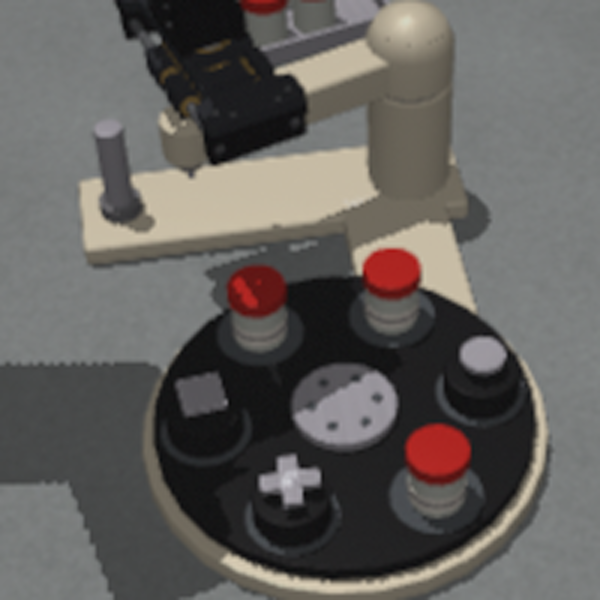

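```bash
python3 -m inch '[[[0.2,-1.1,0.2,0.06,0],[0,-1.1,0.2,0.06,0],[0,-1.1,0.2,0.06,0],[0,-0.8,0.15,0.045,0],[0,0,0,0,0]]]'
python3 -c "
from h import *;rep()
ci=camera_info('wrist');im=camera('wrist');cv2.imwrite('pics/w3.png',im[:,:,::-1]);np.save('w3.npy',ci,allow_pickle=True)
for p in ([.657,.269,.165],[.408,.281,.11],[.457,.281,.165]): print(p,proj(ci,p).round(0))
"
```

```text
time: 4.87
position: [0.4795, 0.2264, 0.153]
tool_rot: [0.721, -0.003, -0.693, 0.01]
ft_force: [-0.6, -0.1, -0.3]
grip_width: 0.0006
[0.4795 0.2264 0.153 ] yaw_y -89.4 off 0.0408 rad 0.1778 swing if flat contact 0.091 f [-0.6 -0.1 -0.3]
[0.657, 0.269, 0.165] [ 165. -164.]
[0.408, 0.281, 0.11] [204. 327.]
[0.457, 0.281, 0.165] [176. 314.]
```

View pics/w3.png

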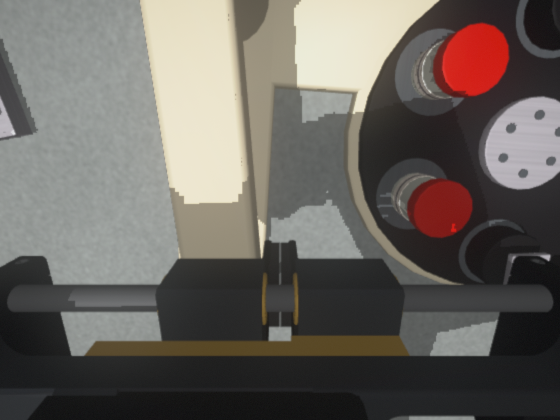

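```bash
python3 -c "
from h import *
ci=np.load('w3.npy',allow_pickle=True).item()
for a,b in(((142,10),(179,250)),((231,10),(246,180))):
    p,q=ray(ci,a,.165),ray(ci,b,.165);d=q-p;print(p.round(4),q.round(4),np.degrees(np.arctan2(d[1],d[0])))
"
```

```text
[0.6008 0.2834 0.165 ] [0.4942 0.2763 0.165 ] -176.20987785167725
[0.6014 0.2468 0.165 ] [0.5302 0.2419 0.165 ] -176.08039604550711
```

```bash
python3 -m inch '[[[0.1,-0.9,0.2,0.05,0],[0,-0.9,0.2,0.05,0],[0,0,0,0,0],[0,1,0,0,0],[0,2,1,0,0],[0,3,2,0,0],[0,4,0,0,0],[0,0,0,0,0]]]'
python3 -c "
from h import *;rep()
im=camera('top');cv2.imwrite('pics/t4raw.png',im[:,:,::-1]);cv2.imwrite('pics/t4.png',cv2.resize(im[125:305,110:350,::-1],None,fx=3.2,fy=3.2,interpolation=cv2.INTER_CUBIC))"
```

```text
time: 5.58
position: [0.4434, 0.1378, 0.1529]
tool_rot: [0.725, -0.031, -0.688, -0.018]
ft_force: [1.3, 0.1, 0.5]
grip_width: 0.0007
[0.4434 0.1378 0.1529] yaw_y -93.99 off 0.1457 rad 0.2038 swing if flat contact 0.459 f [1.3 0.1 0.5]
```

View pics/t4.png

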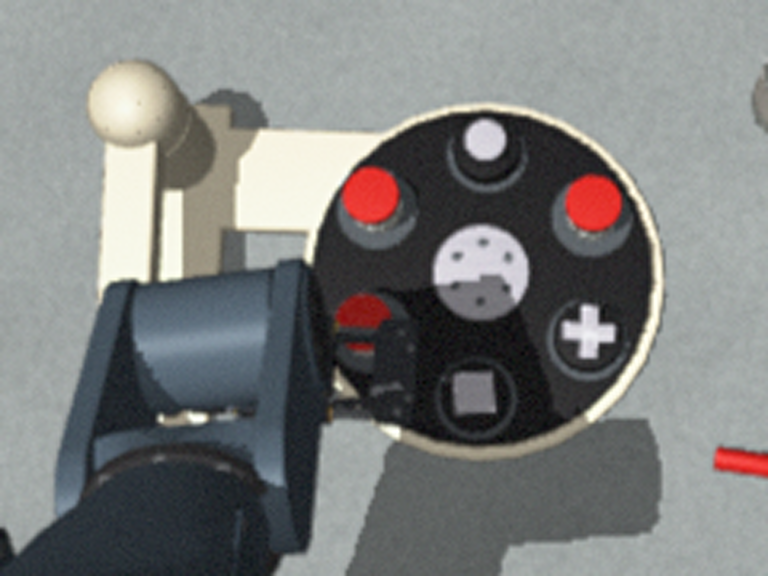

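```bash
python3 -m inch '[[[-4,0,0,0,0],[-4,0,0,0,0],[-2,0,2.5,0,0],[0,-2,3,0,0],[0,-2,3,0,0],[0,0,0,0,0]]]'
python3 -c "
from h import *;rep()
ci=camera_info('wrist');im=camera('wrist');cv2.imwrite('pics/w5.png',im[:,:,::-1]);np.save('w5.npy',ci,allow_pickle=True)"
```

```text
time: 6.13
position: [0.3598, 0.1851, 0.2509]
tool_rot: [0.724, -0.031, -0.689, -0.02]
ft_force: [-0.9, -0.7, 0.1]
grip_width: 0.0005
[0.3598 0.1851 0.2509] yaw_y -94.13 off 0.1051 rad 0.2901 swing if flat contact 0.21 f [-0.9 -0.7  0.1]
```

View pics/w5.png

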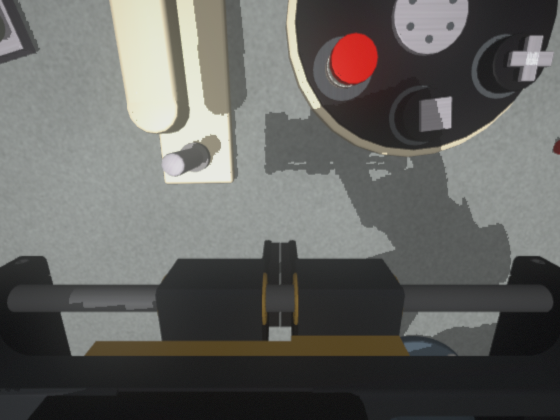

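```bash
python3 -c "
from h import *
ci=np.load('w5.npy',allow_pickle=True).item()
im=cv2.imread('pics/w5.png').astype(int)
m=(im.min(2)>120)
L=[];Rr=[]
for r in range(4,98,6):
    row=im[r]; bright=(row[:,2]>185)
    c=np.where(bright[80:200])[0]+80
    # contiguous run through centre
    s=int(137+ (r*15/100)); a=s
    while bright[a-1]:a-=1
    b=s
    while bright[b+1]:b+=1
    L.append(ray(ci,(a,r),.165));Rr.append(ray(ci,(b+1,r),.165))
    if r%18==4:print(r,a,b,row[b+1:b+3].tolist())
for E in(L,Rr):
    E=np.array(E);k=np.polyfit(E[:,0],E[:,1],1);print('slope deg',np.degrees(np.arctan(k[0])),E[0],E[-1])
post=ray(ci,(174,163),.11);print(post, ray(ci,(152,132),.165))
pm=(ray(ci,(185.5,163),.11)-ray(ci,(162.5,163),.11));print(pm)
for pv in((.657,.269),(.657,.266)):
  print(np.degrees(np.arctan2(post[1]-pv[1],post[0]-pv[0])),np.hypot(*(post[:2]-pv)))
"
```

```text
4 110 162 [[142, 165, 175], [124, 144, 151]]
22 113 164 [[151, 175, 184], [133, 154, 162]]
40 116 167 [[143, 166, 175], [122, 142, 149]]
58 119 169 [[152, 176, 185], [132, 153, 160]]
76 123 172 [[141, 164, 171], [121, 141, 146]]
94 125 174 [[150, 174, 182], [129, 151, 156]]
slope deg -1.2233393756697295 [0.52663981 0.28958947 0.165     ] [0.46729472 0.29100242 0.165     ]
slope deg -0.7056577778450581 [0.52416594 0.25277255 0.165     ] [0.46466953 0.25381989 0.165     ]
[0.40894664 0.28155307 0.11      ] [0.4385029  0.27583978 0.165     ]
[-0.00163624 -0.02224322  0.        ]
177.10294151985752 0.24837079410580226
176.41222177388636 0.24854047921392328
```

```bash
python3 -m inch '[[[0,-0.6,-4,0,0],[0,-0.6,-4,0,0],[2,-0.6,-3.2,0,0],[4,0,0,0,0],[3.8,0,0,0,0],[0,0,0,0,0]]]'
python3 -c "from h import *;rep();print(to([.4756,.246,.151]))"
```

```text
time: 6.68
position: [0.4936, 0.1938, 0.1581]
tool_rot: [0.731, -0.025, -0.681, -0.016]
ft_force: [-0.8, -0.5, -1.1]
grip_width: 0.0003
[0.4936 0.1938 0.1581] yaw_y -93.39 off 0.0848 rad 0.1583 swing if flat contact 0.284 f [-0.8 -0.5 -1.1]
[ 0.5  -5.11  2.15]
```

```bash
sed -i 's/    print(P.round(4)/    print("xaxis",M[:,0].round(4),"tooltilt y,z",M[2,1:].round(4))\n&/' h.py
python3 -m inch '[[[0.5,-1.2,1,0,0],[0,-1.2,1,0,0],[0,-1.2,0,0,0],[0,-0.6,0,0,0],[0,-0.5,0,0,0],[0,0,0,0,0]]]' 
python3 -c "from h import *;rep();print(to([.4756,.246,.151]))"
```

```text
time: 7.18
position: [0.4826, 0.2427, 0.1537]
tool_rot: [0.732, -0.025, -0.68, -0.016]
ft_force: [-0.3, -0.4, -0.3]
grip_width: 0.0002
xaxis [ 0.0735 -0.0154 -0.9972] tooltilt y,z [ 0.0111 -0.0743]
[0.4826 0.2427 0.1537] yaw_y -93.33 off 0.0364 rad 0.1721 swing if flat contact -0.002 f [-0.3 -0.4 -0.3]
[ 0.21 -0.29  0.74]
```

```bash
python3 -m inch '[[[0,-0.2,0,0,0],[0,-0.2,0,0,0],[0,0,0,0,0],[0,0,0,0,0]]]' 
python3 -c "from h import *;rep()"
python3 -m inch '[[[0,1.5,0,0,0],[0,2,0,0,0],[-4,2,0,0,0],[-4,0,2,0,0],[-1.8,-2,3,0,0],[0,-2,3,0,0],[0,0,3,0,0],[0,0,0,0,0]]]'
python3 -c "
from h import *;rep()
ci=camera_info('wrist');im=camera('wrist');cv2.imwrite('pics/w6.png',im[:,:,::-1]);np.save('w6.npy',ci,allow_pickle=True)
for p in ([.409,.2815,.11],[.457,.279,.165]):print(proj(ci,p))"
```

```text
time: 7.52
position: [0.4846, 0.2468, 0.1563]
tool_rot: [0.734, -0.025, -0.679, -0.015]
ft_force: [0.6, -0.2, 0.2]
grip_width: 0.0004
xaxis [ 0.0781 -0.0151 -0.9968] tooltilt y,z [ 0.0107 -0.0788]
[0.4846 0.2468 0.1563] yaw_y -93.28 off 0.032 rad 0.1703 swing if flat contact -0.027 f [ 0.6 -0.2  0.2]
time: 8.18
position: [0.3676, 0.2378, 0.2453]
tool_rot: [0.735, -0.027, -0.678, -0.019]
ft_force: [-0.5, 0.0, 0.6]
grip_width: 0.0004
xaxis [ 0.0798 -0.0131 -0.9967] tooltilt y,z [ 0.0079 -0.0805]
[0.3676 0.2378 0.2453] yaw_y -93.78 off 0.0502 rad 0.2858 swing if flat contact 0.035 f [-0.5  0.   0.6]
[229.3721905  171.47207354]
[214.90384219 115.63520197]
```

View pics/w6.png

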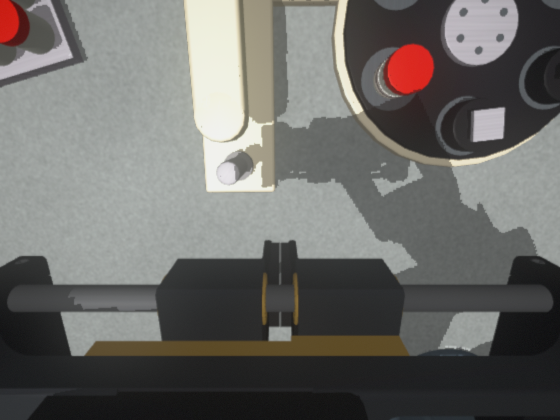

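```bash
python3 -c "
from h import *
ci=np.load('w6.npy',allow_pickle=True).item()
im=cv2.imread('pics/w6.png').astype(int)
L=[];Rr=[]
for r in range(4,104,4):
    bright=(im[r][:,2]>185); s=int(212+r*.1); a=b=s
    while bright[a-1]:a-=1
    while bright[b+1]:b+=1
    if r%20==4:print(r,a,b)
    L.append(ray(ci,(a,r),.165));Rr.append(ray(ci,(b+1,r),.165))
C=(np.array(L)+Rr)/2
for E in(L,Rr,C):
    E=np.array(E);k=np.polyfit(E[:,0],E[:,1],1);print('deg',180+np.degrees(np.arctan(k[0])),'y at .657,.409',np.polyval(k,.657),np.polyval(k,.409))
for u in((228,171),(229,172)):print(ray(ci,u,.11))
a,b=ray(ci,(206,191),.02),ray(ci,(274,190),.02);print(np.degrees(np.arctan2(*(b-a)[1::-1])))
"
```

```text
4 184 237
24 186 238
44 188 239
64 189 240
84 191 242
deg 178.04804408636008 y at .657,.409 0.28787328523237893 0.29632543370322156
deg 178.13295547549146 y at .657,.409 0.2502859464381614 0.2583701544622253
deg 178.09032581948844 y at .657,.409 0.26907825060545904 0.2773471781226563
[0.40954358 0.28277796 0.11      ]
[0.40851495 0.28191207 0.11      ]
-93.00684236870313
```

```bash
python3 -m inch '[[[0,0.7,-3,0,0],[0,0.7,-3,0,0],[0,0.7,-3,0,0],[3,0,-2,0,0],[3.5,0,0,0,0],[3,0,0,0,0],[0,0,0,0,0]]]' 
python3 -c "from h import *;rep();print(to([.484,.250,.153]))"
```

```text
time: 8.82
position: [0.5032, 0.2063, 0.1621]
tool_rot: [0.743, -0.025, -0.668, -0.022]
ft_force: [-2.2, -0.2, 0.5]
grip_width: 0.0005
xaxis [ 0.1053 -0.0086 -0.9944] tooltilt y,z [ 0.0016 -0.1056]
[0.5032 0.2063 0.1621] yaw_y -93.82 off 0.0728 rad 0.1484 swing if flat contact 0.223 f [-2.2 -0.2  0.5]
[ 0.67 -4.23  2.29]
```

```bash
python3 -m inch '[[[0.4,-1.3,1,0,0],[0.2,-1.3,1,0,0],[0,-1,0,0,0],[0,-0.4,0,0,0],[0,0,0,0,0]]]' 
python3 -c "from h import *;rep();print(to([.484,.250,.153]),robot.get_obs()['q'].round(3))"
```

```text
time: 9.23
position: [0.4914, 0.2468, 0.1551]
tool_rot: [0.743, -0.027, -0.668, -0.023]
ft_force: [-1.1, 0.2, 0.4]
grip_width: 0.0005
xaxis [ 0.1066 -0.01   -0.9943] tooltilt y,z [ 0.0024 -0.107 ]
[0.4914 0.2468 0.1551] yaw_y -94.1 off 0.034 rad 0.1627 swing if flat contact -0.029 f [-1.1  0.2  0.4]
[ 0.12 -0.27  0.78] [ 0.284  0.508  1.765 -0.057  0.77   1.965]
```

```bash
python3 -m inch '[[[0,-0.25,0,0,0],[0,-0.1,0,0,0],[0,0,0,0,0]]]' 
python3 -c "from h import *;rep()"
python3 -m inch '[[[0,1.5,0,0,0],[0,2,0,0,0],[-3,2,0,0,0],[-4,1,2,0,0],[-1,0,3,0,0],[0,-2,3,0,0],[0,-2,3,0,0],[0,0,0,0,0]]]'
cat > beam.py <<'E'
from h import *;rep()
ci=camera_info('wrist');im=camera('wrist')[:,:,::-1];cv2.imwrite('pics/w7.png',im);im=im.astype(int)
p=proj(ci,[.46,.279,.165]);q=proj(ci,[.51,.277,.165]);print(p,q)
C=[]
for r in np.linspace(q[1],p[1],20).astype(int):
    s=int(np.interp(r,[q[1],p[1]],[q[0],p[0]]));bright=im[r][:,2]>185;a=b=s
    while bright[a-1]:a-=1
    while bright[b+1]:b+=1
    C.append((ray(ci,(a,r),.165)+ray(ci,(b+1,r),.165))/2)
C=np.array(C);k=np.polyfit(C[:,0],C[:,1],1);print('deg',180+np.degrees(np.arctan(k[0])),np.polyval(k,[.657,.409]))
E
python3 beam.py
```

```text
time: 9.48
position: [0.4934, 0.2502, 0.1575]
tool_rot: [0.745, -0.027, -0.666, -0.023]
ft_force: [0.4, 0.1, -0.3]
grip_width: 0.0006
xaxis [ 0.1103 -0.01   -0.9938] tooltilt y,z [ 0.0022 -0.1107]
[0.4934 0.2502 0.1575] yaw_y -94.06 off 0.0303 rad 0.1609 swing if flat contact -0.052 f [ 0.4  0.1 -0.3]
time: 10.15
position: [0.3792, 0.2308, 0.2284]
tool_rot: [0.749, -0.029, -0.661, -0.028]
ft_force: [-0.4, 0.4, -0.2]
grip_width: 0.0003
xaxis [ 0.1247 -0.0065 -0.9922] tooltilt y,z [-0.0036 -0.1248]
[0.3792 0.2308 0.2284] yaw_y -94.59 off 0.0604 rad 0.2717 swing if flat contact 0.06 f [-0.4  0.4 -0.2]
[202.73808716 132.52559072] [196.59146967  58.46058017]
deg 177.03626098859766 [0.26917946 0.28201921]
```

```bash
python3 -m inch '[[[0,2,0,0,0],[0,4,-0.8,0,0],[0,4,-0.8,0,0],[0,4,-0.8,0,0],[0,4,-0.8,0,0],[0,4,-0.8,0,0],[0,4,-0.8,0,0],[0,4,-0.8,0,0]]]' >/dev/null; python3 -c "from h import *;rep();print(to([.449,-.357,.25]))"
python3 -m inch '[[[0,4,-0.8,0,0.7],[0,4,-0.8,0,0.7],[0,4,-0.8,0,0.7],[0,4,-0.8,0,0.7],[0,3,-0.8,0,0.7],[0,0,0,0,0.7],[0,0,0,0,0.7]]]'
python3 -c "from h import *;rep();print(to([.449,-.357,.25]))"
```

```text
xaxis [ 0.1522 -0.0054 -0.9883] tooltilt y,z [-0.0044 -0.1522]
[ 0.4253 -0.076   0.2405] yaw_y -93.65 off 0.359 rad 0.2066 swing if flat contact 0.943 f [ 1.6  0.6 -1.1]
[-0.43 27.89 -4.26]
time: 11.45
position: [0.4542, -0.2896, 0.2502]
tool_rot: [0.763, -0.036, -0.644, -0.022]
ft_force: [0.3, 0.9, -0.4]
grip_width: 0.0391
xaxis [ 0.1667 -0.026  -0.9857] tooltilt y,z [ 0.0122 -0.1683]
[ 0.4542 -0.2896  0.2502] yaw_y -94.79 off 0.5735 rad 0.1544 swing if flat contact 1.212 f [ 0.3  0.9 -0.4]
[ 0.1   6.76 -0.02]
```

```bash
python3 -c "from h import *;rep();print(robot.get_obs()['q'].round(4))"
python3 -m inch '[[[0,0,0,0,0.7],[0,0,0,0,0.7],[0,0,0,0,0.7],[0,0,0,0,0.7]]]' >/dev/null
python3 -c "from h import *;rep();print(robot.get_obs()['q'].round(4))"
python3 -m inch '[[[-1,0,0,0,0.7],[-1,0,0,0,0.7],[-1,0,0,0,0.7],[-1,0,0,0,0.7]]]' >/dev/null
python3 -c "from h import *;rep();print(robot.get_obs()['q'].round(4))"
python3 -m inch '[[[1,0,0,0,0.7],[1,0,0,0,0.7],[1,0,0,0,0.7],[1,0,0,0,0.7]]]' >/dev/null
python3 -c "from h import *;rep();print(robot.get_obs()['q'].round(4))"
```

```text
xaxis [ 0.1667 -0.026  -0.9857] tooltilt y,z [ 0.0122 -0.1683]
[ 0.4542 -0.2896  0.2502] yaw_y -94.79 off 0.5735 rad 0.1544 swing if flat contact 1.212 f [ 0.3  0.9 -0.4]
[-0.8347  0.3347  1.7405  0.1319  0.9382  0.7473]
xaxis [ 0.1663 -0.0257 -0.9857] tooltilt y,z [ 0.0119 -0.1678]
[ 0.4535 -0.2892  0.25  ] yaw_y -94.8 off 0.5732 rad 0.155 swing if flat contact 1.21 f [-0.5 -0.3 -0.8]
[-0.8353  0.334   1.7421  0.1319  0.9379  0.747 ]
xaxis [ 0.1614 -0.0189 -0.9867] tooltilt y,z [ 0.0064 -0.1624]
[ 0.4454 -0.2823  0.2901] yaw_y -94.45 off 0.5661 rad 0.1665 swing if flat contact 1.193 f [ 0.3 -0.5 -1. ]
[-0.8388  0.2711  1.7075  0.1246  1.0434  0.7528]
xaxis [ 0.1697 -0.0271 -0.9851] tooltilt y,z [ 0.0147 -0.1712]
[ 0.4543 -0.2823  0.2545] yaw_y -94.24 off 0.5647 rad 0.1605 swing if flat contact 1.207 f [-0.2  0.4 -0.2]
[-0.8253  0.3222  1.7467  0.132   0.9406  0.7473]
```

```bash
cat > t.py <<'E'
from h import *
o,P,M=st();r=P[:2]/np.hypot(*P[:2]);print("radial tilt",(M[:2,0]@r).round(4),"tang",(M[0,0]*-r[1]+M[1,0]*r[0]).round(4),"jaw tilt",M[2,1].round(4),P.round(4),o['time'])
E
python3 t.py
python3 -m inch '[[[-4,0,0,0,0.7],[-4,0,0,0,0.7],[0,0,0,0,0.7]]]' >/dev/null;python3 t.py
python3 -m inch '[[[1,0,0,0,0.7],[1,0,0,0,0.7],[1,0,0,0,0.7],[1,0,0,0,0.7],[1,0,0,0,0.7],[1,0,0,0,0.7],[1,0,0,0,0.7],[1,0,0,0,0.7]]]' >/dev/null;python3 t.py
python3 -m inch '[[[0,1,1.5,0,0.7],[0,1,1.5,0,0.7],[0,1,1.5,0,0.7],[0,0,0,0,0.7]]]' >/dev/null;python3 t.py
python3 -m inch '[[[0,-1,-1.5,0,0.7],[0,-1,-1.5,0,0.7],[0,-1,-1.5,0,0.7],[0,0,0,0,0.7]]]' >/dev/null;python3 t.py
```

```text
radial tilt 0.1584 tang 0.0666 jaw tilt 0.0147 [ 0.4543 -0.2823  0.2545] 12.45
radial tilt 0.1327 tang 0.0748 jaw tilt -0.0035 [ 0.4386 -0.276   0.3231] 12.7
radial tilt 0.1241 tang 0.0751 jaw tilt -0.0103 [ 0.4489 -0.2701  0.2288] 13.3667
radial tilt 0.0977 tang 0.0911 jaw tilt -0.0245 [ 0.3981 -0.29    0.2096] 13.7
radial tilt 0.0955 tang 0.0849 jaw tilt -0.034 [ 0.4431 -0.2587  0.2091] 14.0333
```

```bash
python3 -m inch '[[[-4,0,0,0,0.7],[-4,0,0,0,0.7],[-4,0,0,0,0.7],[0,0,0,0,0.7]]]' >/dev/null;python3 t.py
python3 -m inch '[[[1,0,0,0,0.7],[1.2,0,0,0,0.7],[1.2,0,0,0,0.7],[1.2,0,0,0,0.7],[1.2,0,0,0,0.7],[1.2,0,0,0,0.7],[1.2,0,0,0,0.7],[1,0,0,0,0.7]]]' >/dev/null;python3 t.py
python3 -m inch '[[[0,1,-0.5,0,0.7],[0,1.5,-0.5,0,0.7],[0,1.5,-0.5,0,0.7],[0,1.5,0,0,0.7],[0,1.5,0,0,0.7],[0,1.5,0,0,0.7],[0,0,0,0,0.7]]]' >/dev/null;python3 t.py
python3 -c "
from h import *
rep();print(to([.449,-.357,.25]))"
```

```text
radial tilt 0.0742 tang 0.0917 jaw tilt -0.0475 [ 0.4269 -0.2571  0.3227] 14.3667
radial tilt 0.0682 tang 0.0914 jaw tilt -0.0522 [ 0.4338 -0.2482  0.2158] 15.0333
radial tilt 0.0415 tang 0.1002 jaw tilt -0.0601 [ 0.4409 -0.3397  0.2025] 15.6167
xaxis [ 0.094   0.0541 -0.9941] tooltilt y,z [-0.0601 -0.0903]
[ 0.4409 -0.3397  0.2025] yaw_y -93.57 off 0.6199 rad 0.1737 swing if flat contact 1.224 f [ 0.1 -0.4 -0.2]
[-4.74  1.39 -1.35]
```

```bash
python3 -m inch '[[[0,0,0,-0.1,0.7],[0,0,0,-0.1,0.7],[0,0,0,-0.1,0.7],[0,0,0,-0.1,0.7],[0,0,0,-0.1,0.7],[0,0,0,-0.08,0.7],[0,0,0,0,0.7]]]' >/dev/null;python3 t.py
python3 -c "
from h import *
rep();print(to([.449,-.357,.2]))
ci=camera_info('wrist');im=camera('wrist');cv2.imwrite('pics/w8.png',im[:,:,::-1])
for p in([.449,-.357,.152],[.4505,-.3565,.08],[.449,-.357,.12]):print(proj(ci,p))
"
```

```text
radial tilt 0.0422 tang 0.1012 jaw tilt 0.0028 [ 0.4387 -0.3441  0.2035] 16.2
xaxis [ 0.0957  0.0536 -0.994 ] tooltilt y,z [ 0.0028 -0.1096]
[ 0.4387 -0.3441  0.2035] yaw_y -59.29 off 0.4156 rad 0.4979 swing if flat contact 1.223 f [-0.3  0.7  0.3]
[ 0.38  1.63 -0.18]
[300.62215519 234.72620171]
[295.56281023 211.80106437]
[297.83197586 223.74451508]
```

View pics/w8.png

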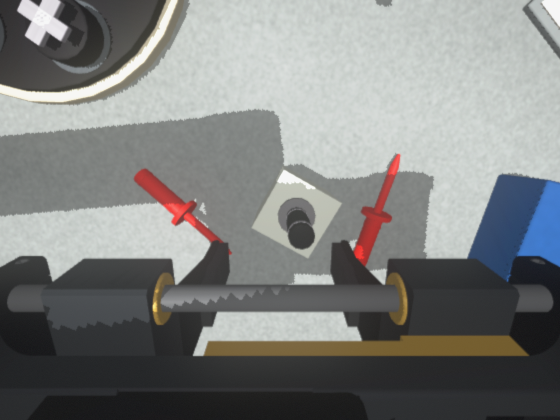

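```bash
python3 -m inch '[[[0.2,0.9,-0.1,0,0.7],[0.2,0.8,-0.1,0,0.7],[0,0,0,0,0.7],[1,0,0.1,0,0.7],[1,0,0.1,0,0.7],[1,0,0.1,0,0.7],[1,0,0.1,0,0.7],[0,0,0,0,0.7]]]' >/dev/null;python3 t.py
python3 -c "
from h import *
rep();print(to([.449,-.357,.12]))"
```

```text
radial tilt 0.042 tang 0.1016 jaw tilt 0.0022 [ 0.451  -0.3593  0.155 ] 16.9167
xaxis [ 0.0961  0.0533 -0.9939] tooltilt y,z [ 0.0022 -0.1099]
[ 0.451  -0.3593  0.155 ] yaw_y -59.88 off 0.4401 rad 0.4906 swing if flat contact 1.249 f [-0.4  0.9 -0.1]
[ 3.48 -0.31  0.44]
```

```bash
python3 -m inch '[[[0.8,-0.2,0.1,0,0.7],[0.8,-0.1,0.1,0,0.7],[0.8,0,0.1,0,0.7],[0.8,0,0.1,0,0.7],[0,0,0,0,0.7]]]' ;python3 t.py
python3 -c "
from h import *
print(to([.449,-.357,.12]))"
```

```text
time: 17.33
position: [0.4481, -0.3554, 0.118]
tool_rot: [0.719, 0.194, -0.645, 0.173]
ft_force: [0.1, 0.2, -0.1]
grip_width: 0.0611
radial tilt 0.0387 tang 0.1023 jaw tilt -0.0014 [ 0.4481 -0.3554  0.118 ] 17.3333
[-0.2   0.18 -0.02]
```

```bash
python3 -m inch '[[[0,0.1,0,0,0],[0,0,0,0,0],[0,0,0,0,0],[0,0,0,0,0],[0,0,0,0,0],[0,0,0,0,0],[0,0,0,0,0],[0,0,0,0,0]]]' 30;python3 t.py;python3 -c "
from h import *
o,P,M=st();np.save('grasp.npy',np.r_[P,M.ravel()]);print(M.round(4).tolist())"
```

```text
time: 18.0
position: [0.4495, -0.3574, 0.1192]
tool_rot: [0.72, 0.193, -0.644, 0.174]
ft_force: [0.6, -0.5, -0.8]
grip_width: 0.0199
radial tilt 0.0418 tang 0.1016 jaw tilt 0.0019 [ 0.4495 -0.3574  0.1192] 18.0
[[0.096, 0.5018, -0.8596], [0.0535, -0.865, -0.499], [-0.9939, 0.0019, -0.1099]]
```

```bash
cat > p.py <<'E'
import sys
from h import *
g=np.load('grasp.npy');P0=g[:3];M0=g[3:].reshape(3,3)
tt=M0.T@(np.array([.449,-.357,.010])-P0);at=M0.T@np.array([0,0,1.])
o,P,M=st();tip=P+M@tt;ax=M@at
print("tip",tip.round(4),"axis",ax.round(3),"jaw",M[2,1].round(3),"P",P.round(4),"w",round(o["grip_width"],4),"f",np.round(o["ft_force"],1),"t",o["time"])
for a in sys.argv[1:]:
    d=M.T@(np.array(eval(a))-tip)*100;print(a,"shift cm",d.round(2))
print("up(1cm) in tool",M[2].round(3))
E
python3 -m inch '[[[-1,0,-0.1,0,0],[-1,0,-0.1,0,0],[-1,0,-0.1,0,0],[-1,0,-0.1,0,0],[-1,0,-0.1,0,0],[-1,0,-0.1,0,0],[-1,0,-0.1,0,0],[-1,0,-0.1,0,0]]]' >/dev/null; python3 p.py '[.646,0,.11]'
python3 -m inch '[[[-1,0,-0.1,0,0],[-1,0,-0.1,0,0],[0,0,0,0,0]]]' >/dev/null; python3 p.py '[.646,0,.11]'
python3 -c "
from h import *
im=camera('side');cv2.imwrite('pics/s9.png',cv2.resize(im[220:420,150:350,::-1],None,fx=3,fy=3,interpolation=cv2.INTER_CUBIC))"
```

```text
tip [ 0.4475 -0.3567  0.0987] axis [ 0.001 -0.     1.   ] jaw 0.001 P [ 0.4481 -0.3571  0.2079] w 0.0191 f [ 0.   0.2 -1.5] t 18.6667
[.646,0,.11] shift cm [  2.68 -20.88 -34.98]
up(1cm) in tool [-0.994  0.001 -0.109]
tip [ 0.449  -0.3588  0.126 ] axis [-0.005  0.007  1.   ] jaw 0.01 P [ 0.4489 -0.3585  0.2351] w 0.0193 f [ 0.3 -1.  -0.6] t 18.9167
[.646,0,.11] shift cm [  5.25 -21.16 -34.68]
up(1cm) in tool [-0.994  0.01  -0.111]
```

View pics/s9.png

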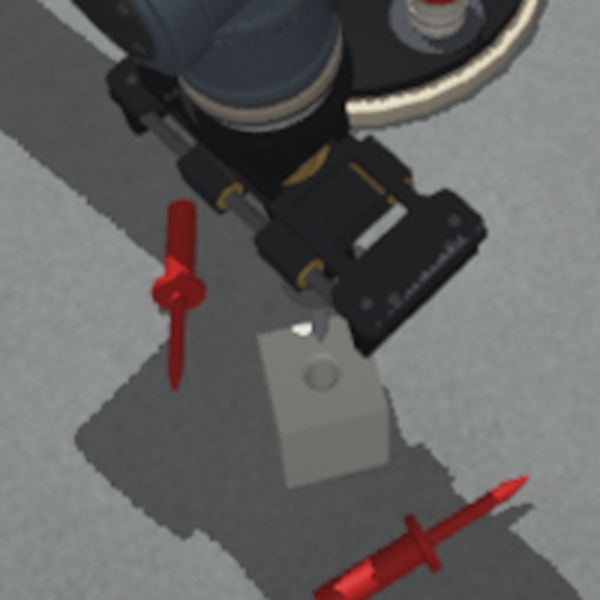

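```bash
python3 -c "
from h import *
ci=camera_info('side')
print(proj(ci,[.449,-.3588,.126]),proj(ci,[.4505,-.3565,.08]));print('hole',ray(ci,(257,344.7),.08),'tip',ray(ci,(257,332.7),.126))"; python3 p.py '[.55,-.18,.12]'
```

```text
[256.61772346 332.67382456] [258.04969657 343.14453586]
hole [ 0.44808749 -0.35892433  0.08      ] tip [ 0.44962052 -0.35899982  0.126     ]
tip [ 0.4486 -0.3584  0.1252] axis [-0.004  0.006  1.   ] jaw 0.009 P [ 0.4487 -0.3582  0.2343] w 0.0194 f [ 0.4 -0.1 -0.9] t 18.9667
[.55,-.18,.12] shift cm [  2.37 -10.35 -17.57]
up(1cm) in tool [-0.994  0.009 -0.11 ]
```

```bash
python3 -m inch '[[[0.2,-1.5,-2.5,0,0],[0.25,-1.5,-2.5,0,0],[0.25,-1.5,-2.5,0,0],[0.25,-1.5,-2.5,0,0],[0.25,-1.5,-2.5,0,0],[0.25,-1.5,-2.5,0,0],[0.25,-1.5,-2.5,0,0],[0,0,0,0,0]]]' >/dev/null; python3 p.py '[.646,0,.12]'
```

```text
tip [ 0.5494 -0.1745  0.1253] axis [-0.002  0.007  1.   ] jaw 0.009 P [ 0.5497 -0.1743  0.2345] w 0.0195 f [ 0.3  0.  -0.3] t 19.6333
[.646,0,.12] shift cm [  2.29 -10.4  -16.88]
up(1cm) in tool [-0.994  0.009 -0.108]
```

```bash
python3 -m inch '[[[0.25,-1.5,-2.5,0,0],[0.25,-1.5,-2.5,0,0],[0.25,-1.5,-2.5,0,0],[0.25,-1.5,-2.5,0,0],[0.25,-1.5,-2.4,0,0],[0.2,-1.4,-2.4,0,0],[0.1,-0.8,-1.1,0,0],[0,0,0,0,0]]]' >/dev/null; python3 p.py '[.646,0,.09]'
python3 -c "
from h import *
im=camera('top');cv2.imwrite('pics/t10raw.png',im[:,:,::-1]);ci=camera_info('wrist');im2=camera('wrist');cv2.imwrite('pics/w10raw.png',im2[:,:,::-1])
im3=camera('side');c=lambda i,u,v:cv2.resize(i[max(v-55,0):v+55,u-70:u+70,::-1],(392,308),interpolation=cv2.INTER_CUBIC)
cv2.imwrite('pics/c10.png',np.hstack([c(im,261,168),c(im3,310,178)]))
for n,z in(('side',.079),('side',.12)):print(n,proj(camera_info(n),[.646,0,z]))"
```

```text
tip [ 0.64   -0.0048  0.1222] axis [0.006 0.007 1.   ] jaw 0.005 P [ 0.6411 -0.0045  0.2313] w 0.0191 f [-0.2  0.  -1. ] t 20.3
[.646,0,.09] shift cm [ 3.28 -0.13 -0.43]
up(1cm) in tool [-0.995  0.005 -0.101]
side [310.21547805 178.20052238]
side [311.00239955 165.53348297]
```

View pics/c10.png

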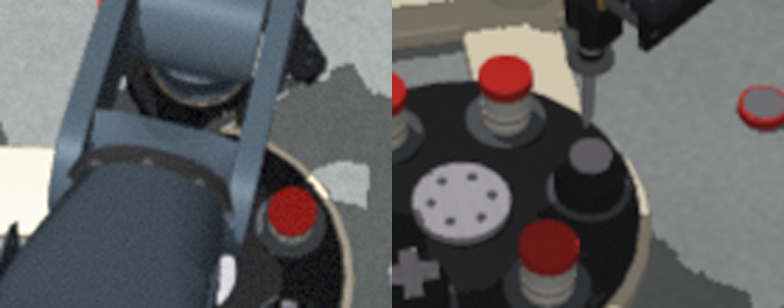

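```bash
python3 -m inch '[[[0.5,-0.1,-0.3,0,0],[1,0,-0.2,0,0],[1,0,0.1,0,0],[0.8,0,0.1,0,0],[0.5,0,0,0,0],[0,0,0,0,0]]]' >/dev/null; python3 p.py '[.646,0,.0735]'
```

```text
tip [ 0.6417 -0.0102  0.0798] axis [0.011 0.009 1.   ] jaw 0.005 P [ 0.6433 -0.0096  0.189 ] w 0.0195 f [-0.  -0.5 -1.2] t 20.95
[.646,0,.0735] shift cm [ 0.71 -0.68 -0.8 ]
up(1cm) in tool [-0.995  0.005 -0.096]
```

```bash
python3 -m inch '[[[-0.6,0,0,0,0],[0,-0.4,-0.4,0,0],[0,-0.4,-0.4,0,0],[0,0,0,0,0]]]' >/dev/null; python3 p.py '[.646,0,.0735]'
```

```text
tip [0.6442 0.0007 0.0865] axis [0.012 0.008 1.   ] jaw 0.004 P [0.6459 0.0012 0.1957] w 0.0195 f [ 0.   0.2 -1.8] t 21.2833
[.646,0,.0735] shift cm [ 1.31  0.14 -0.  ]
up(1cm) in tool [-0.995  0.004 -0.096]
```

```bash
python3 -m inch '[[[0.4,0,0,0,0],[0.4,0,0,0,0],[0.3,0,0,0,0],[0,0,0,0,0]]]' >/dev/null; python3 p.py '[.646,0,.0735]'
```

```text
tip [0.647  0.002  0.0766] axis [0.007 0.01  1.   ] jaw 0.007 P [0.6483 0.0027 0.1857] w 0.0194 f [ 0.1 -0.3  0.8] t 21.6167
[.646,0,.0735] shift cm [0.29 0.13 0.21]
up(1cm) in tool [-0.995  0.007 -0.099]
```

```bash
python3 -m inch '[[[0.2,0.1,0,0,0],[0.2,0,0,0,0],[0,0,0,0,0],[0,0,0,0,0]]]' >/dev/null; python3 p.py '[.646,0,.0735]'
```

```text
tip [0.6473 0.0018 0.0728] axis [0.009 0.009 1.   ] jaw 0.005 P [0.6487 0.0023 0.1819] w 0.0194 f [-0.3 -0.7  1.6] t 21.95
[.646,0,.0735] shift cm [-0.09  0.1   0.2 ]
up(1cm) in tool [-0.995  0.005 -0.098]
```

```bash
python3 -m inch '[[[0.1,0,0,0,0],[0,0,0,0,0]]]' >/dev/null; python3 p.py
python3 -m inch '[[[-1,0,0,0,0],[-1,0,0,0,0],[-1,0,0,0,0],[-1,0,0,0,0],[0,0,0,0,0]]]' >/dev/null; python3 p.py '[.437,.0125,.12]'
```

```text
tip [0.6474 0.0018 0.0722] axis [0.009 0.009 1.   ] jaw 0.005 P [0.6488 0.0023 0.1813] w 0.0194 f [-1.2 -0.2  2.6] t 22.1167
up(1cm) in tool [-0.995  0.005 -0.098]
tip [ 0.6445 -0.0008  0.1155] axis [0.007 0.01  1.   ] jaw 0.007 P [ 6.457e-01 -2.000e-04  2.247e-01] w 0.0196 f [ 0.1 -0.2 -0.8] t 22.5333
[.437,.0125,.12] shift cm [ -2.26 -11.23  17.36]
up(1cm) in tool [-0.995  0.007 -0.099]
```

```bash
python3 -m inch '[[[-0.25,-1.1,1.7,0,0],[-0.25,-1.1,1.7,0,0],[-0.25,-1.1,1.7,0,0],[-0.25,-1.1,1.7,0,0],[-0.25,-1.1,1.7,0,0],[-0.25,-1.1,1.7,0,0],[-0.25,-1.1,1.7,0,0],[0,0,0,0,0]]]' >/dev/null; python3 p.py '[.437,.0125,.12]'
```

```text
tip [0.4984 0.0078 0.1233] axis [-0.001  0.012  1.   ] jaw 0.013 P [0.4987 0.0086 0.2324] w 0.0192 f [-0.6  0.4 -0. ] t 23.2
[.437,.0125,.12] shift cm [-0.26 -3.39  5.14]
up(1cm) in tool [-0.994  0.013 -0.105]
```

```bash
python3 -m inch '[[[-0.1,-1.1,1.7,0,0],[-0.1,-1.1,1.7,0,0],[0,-1.1,1.6,0,0],[0,0,0,0,0],[1,0,0.1,0,0],[1,0,0.1,0,0],[0.8,0,0.1,0,0],[0,0,0,0,0]]]' >/dev/null; python3 p.py '[.437,.0125,.087]'
```

```text
tip [0.4478 0.0093 0.0952] axis [-0.02   0.017  1.   ] jaw 0.026 P [0.446  0.0106 0.2043] w 0.0196 f [ 0.7  0.1 -0.9] t 23.8667
[.437,.0125,.087] shift cm [ 0.7  -0.83  0.88]
up(1cm) in tool [-0.992  0.026 -0.12 ]
```

```bash
python3 -m inch '[[[0,-0.5,0.5,0,0],[0.4,-0.3,0.4,0,0],[0.2,0,0,0,0],[0,0,0,0,0]]]' >/dev/null; python3 p.py '[.437,.0125,.0735]'
```

```text
tip [0.4405 0.0113 0.0889] axis [-0.026  0.018  1.   ] jaw 0.03 P [0.4381 0.0128 0.198 ] w 0.0196 f [-0.3  0.2 -0.4] t 24.2
[.437,.0125,.0735] shift cm [ 1.48 -0.32  0.43]
up(1cm) in tool [-0.992  0.03  -0.124]
```

```bash
python3 -m inch '[[[0.4,-0.2,0.2,0,0],[0.4,-0.1,0.2,0,0],[0.3,0,0,0,0],[0,0,0,0,0]]]' >/dev/null; python3 p.py '[.437,.0125,.0735]'
```

```text
tip [0.4377 0.0122 0.0771] axis [-0.029  0.019  0.999] jaw 0.032 P [0.4351 0.0138 0.1862] w 0.0194 f [-1.   0.2  0. ] t 24.5333
[.437,.0125,.0735] shift cm [ 0.35 -0.08  0.09]
up(1cm) in tool [-0.992  0.032 -0.126]
```

```bash
python3 -m inch '[[[0.2,0,0,0,0],[0.2,0,0,0,0],[0.1,0,0,0,0],[0,0,0,0,0]]]' >/dev/null; python3 p.py '[.437,.0125,.0725]'
```

```text
tip [0.4381 0.0122 0.0718] axis [-0.028  0.019  0.999] jaw 0.032 P [0.4356 0.0138 0.181 ] w 0.0195 f [-1.7 -0.4  2.5] t 24.8667
[.437,.0125,.0725] shift cm [-0.08 -0.08  0.07]
up(1cm) in tool [-0.992  0.032 -0.125]
```

```bash
python3 -m inch '[[[0,0,0,0,0],[-1,0,0,0,0],[-4,0,0,0,0],[0,0,0,0,0]]]' >/dev/null; python3 p.py '[.484,-.081,.12]'
```

```text
tip [0.4326 0.0105 0.1219] axis [-0.027  0.018  0.999] jaw 0.031 P [0.4301 0.012  0.231 ] w 0.0189 f [ 1.1 -0.2 -0.3] t 25.2
[.484,-.081,.12] shift cm [ 0.52 10.48 -0.02]
up(1cm) in tool [-0.992  0.031 -0.124]
```

```bash
python3 -m inch '[[[0,1.5,0,0,0],[0,1.8,0,0,0],[0,1.8,0,0,0],[0,1.8,0,0,0],[0,1.8,0,0,0],[0,1.5,0,0,0],[0,0,0,0,0]]]' >/dev/null; python3 p.py '[.484,-.081,.09]'
```

```text
tip [ 0.4861 -0.0821  0.1272] axis [-0.036  0.021  0.999] jaw 0.037 P [ 0.4827 -0.0804  0.2362] w 0.0197 f [ 0.4 -0.3 -0.4] t 25.7833
[.484,-.081,.09] shift cm [ 3.66 -0.34  0.62]
up(1cm) in tool [-0.991  0.037 -0.131]
```

```bash
python3 -m inch '[[[-4,0,0,0,0],[-4,0,0,0,0],[0,0,0,0,0]]]' >/dev/null; python3 p.py
python3 -m inch '[[[1,0,0.1,0,0],[1,0,0.1,0,0],[1,0,0.1,0,0],[1,0,0.1,0,0],[1,0,0.1,0,0],[1,0,0.1,0,0],[1,0,0.1,0,0],[0.8,0,0.1,0,0]]]' >/dev/null; python3 p.py '[.484,-.081,.09]'
```

```text
tip [ 0.4724 -0.0832  0.2045] axis [-0.025  0.014  1.   ] jaw 0.026 P [ 0.4701 -0.0822  0.3136] w 0.0193 f [ 0.8 -0.5 -0.5] t 26.0333
up(1cm) in tool [-0.992  0.026 -0.125]
tip [ 0.4681 -0.0766  0.1151] axis [-0.019  0.009  1.   ] jaw 0.019 P [ 0.4665 -0.0761  0.2242] w 0.0194 f [-0.5  0.8 -1.8] t 26.7
[.484,-.081,.09] shift cm [ 2.65  1.11 -0.86]
up(1cm) in tool [-0.992  0.019 -0.122]
```

```bash
python3 -m inch '[[[0,0.6,-0.6,0,0],[0.4,0.6,-0.5,0,0],[0.8,0,0,0,0],[0.8,0,0.1,0,0],[0.3,0,0.1,0,0],[0,0,0,0,0]]]' >/dev/null; python3 p.py '[.484,-.081,.073]'
```

```text
tip [ 0.4807 -0.078   0.0851] axis [-0.008  0.003  1.   ] jaw 0.008 P [ 0.4803 -0.0781  0.1943] w 0.0192 f [-0.3  0.1 -0.1] t 27.2
[.484,-.081,.073] shift cm [ 1.23  0.41 -0.  ]
up(1cm) in tool [-0.993  0.008 -0.115]
```

```bash
python3 -m inch '[[[0,0.4,0,0,0],[0.4,0,0,0,0],[0.3,0,0,0,0],[0.2,0,0,0,0],[0,0,0,0,0]]]' >/dev/null; python3 p.py '[.484,-.081,.0725]'
```

```text
tip [ 0.4841 -0.0817  0.0762] axis [-0.009  0.004  1.   ] jaw 0.01 P [ 0.4836 -0.0818  0.1854] w 0.0192 f [-0.7 -0.3  1.2] t 27.6167
[.484,-.081,.0725] shift cm [ 0.37 -0.08  0.02]
up(1cm) in tool [-0.993  0.01  -0.116]
```

```bash
python3 -m inch '[[[0.2,0,0,0,0],[0.2,0,0,0,0],[0.1,0,0,0,0],[0,0,0,0,0]]]' >/dev/null; python3 p.py '[.484,-.081,.0725]'
python3 -c "
from h import *
im=camera('side');c=im[150:260,190:330,::-1];cv2.imwrite('pics/c11.png',cv2.resize(c,None,fx=5,fy=5,interpolation=cv2.INTER_CUBIC))"
```

```text
tip [ 0.4844 -0.0817  0.0717] axis [-0.009  0.005  1.   ] jaw 0.01 P [ 0.4838 -0.0816  0.1809] w 0.0195 f [-1.5  1.   2. ] t 27.95
[.484,-.081,.0725] shift cm [-0.08 -0.07 -0.01]
up(1cm) in tool [-0.993  0.01  -0.116]
```

View pics/c11.png

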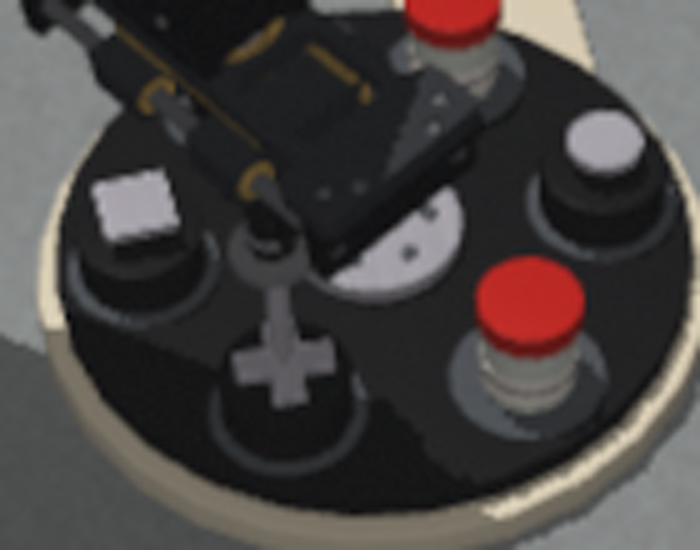

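```bash
python3 -m inch '[[[-1,0,0,0,0],[-1.5,0,0,0,0],[-1.5,0,0,0,0],[-1,0,0,0,0],[0,0,0,0,0]]]' >/dev/null; python3 p.py '[.449,-.3575,.12]'
```

```text
tip [ 0.4804 -0.0842  0.1223] axis [-0.011  0.004  1.   ] jaw 0.011 P [ 0.4796 -0.0842  0.2315] w 0.0194 f [-0.1 -1.1 -0.8] t 28.4167
[.449,-.3575,.12] shift cm [-1.4  22.36 15.96]
up(1cm) in tool [-0.993  0.011 -0.118]
```

```bash
python3 -m inch '[[[-0.2,2.2,1.6,0,0],[-0.2,2.2,1.6,0,0],[-0.2,2.2,1.6,0,0],[-0.2,2.2,1.6,0,0],[-0.2,2.2,1.6,0,0],[-0.2,2.2,1.6,0,0],[-0.2,2.2,1.6,0,0],[0,0,0,0,0]]]' >/dev/null; python3 p.py '[.449,-.3575,.115]'
```

```text
tip [ 0.457  -0.2799  0.1205] axis [-0.014  0.005  1.   ] jaw 0.013 P [ 0.456  -0.2799  0.2297] w 0.0188 f [ 0.6 -0.6 -0.6] t 29.0833
[.449,-.3575,.115] shift cm [0.09 6.36 4.55]
up(1cm) in tool [-0.993  0.013 -0.12 ]
```

```bash
python3 -m inch '[[[-0.2,2,1.5,0,0],[-0.2,2,1.5,0,0],[-0.1,1.5,1,0,0],[0,0,0,0,0],[0,0,0,0,0]]]' >/dev/null; python3 p.py '[.449,-.3575,.095]'
```

```text
tip [ 0.447  -0.3487  0.1162] axis [-0.011 -0.001  1.   ] jaw 0.006 P [ 0.4463 -0.3493  0.2253] w 0.0192 f [-0.4  0.5 -0.9] t 29.5
[.449,-.3575,.095] shift cm [2.08 0.85 0.51]
up(1cm) in tool [-0.993  0.006 -0.12 ]
```

```bash
python3 -m inch '[[[0,0.5,0.3,0,0],[0.6,0.4,0.2,0,0],[0.6,0,0.1,0,0],[0.4,0,0,0,0],[0,0,0,0,0]]]' >/dev/null; python3 p.py '[.449,-.3575,.07]'
```

```text
tip [ 0.4479 -0.3538  0.0963] axis [-0.009 -0.006  1.   ] jaw 0.001 P [ 0.4474 -0.355   0.2054] w 0.0192 f [-1.2  0.4 -1.4] t 29.9167
[.449,-.3575,.07] shift cm [2.6  0.37 0.4 ]
up(1cm) in tool [-0.993  0.001 -0.121]
```

```bash
python3 -m inch '[[[0,0.4,0.1,0,0],[0.6,0,0.1,0,0],[0,0,0,0,0]]]' >/dev/null; python3 p.py '[.449,-.3575,.07]'
python3 -c "
from h import *
im=camera('side');cv2.imwrite('pics/s12raw.png',im[:,:,::-1]);ci=camera_info('side')
g=cv2.cvtColor(im,cv2.COLOR_RGB2GRAY)
t=proj(ci,[.449,-.3575,.088]);print(t);u,v=t.round().astype(int)
print(u-14,v-14);print('\n'.join(' '.join('%3d'%x for x in r) for r in g[v-14:v+16,u-14:u+16]))"
```

```text
tip [ 0.4488 -0.3564  0.089 ] axis [-0.008 -0.008  1.   ] jaw -0.001 P [ 0.4484 -0.3577  0.1982] w 0.0193 f [-0.1  0.8 -1. ] t 30.1667
[.449,-.3575,.07] shift cm [1.88 0.11 0.27]
up(1cm) in tool [-0.993 -0.001 -0.121]
[257.18888654 341.84830591]
243 328
 82  80  80  71  46  33  42  59  63  68  59  55  57  58  59  57  54  51  47  36  32  32  34  33  33  33  33  33  33  33
 92  96 101  97  76  53  37  47  62  68  66  59  56  57  59  59  56  48  35  33  32  33  33  32  33  34  33  34  34  34
111 115 119 116 106  89  64  61  68  68  69  67  60  56  57  59  54  41  32  34  33  32  34  34  33  33  33  34  33  33
119 119 119 120 119 114  97  80  71  69  68  68  66  59  55  57  52  34  33  32  34  33  32  32  32  32  33  34  32  33
119 119 119 119 119 119 116 107  97  91  77  70  69  69  68  59  50  33  33  33  32  33  32  33  33  32  34  33  34  31
119 120 119 119 119 119 119 119 119 115  98  79  80  83  84  68  52  39  33  33  33  33  33  33  32  34  37  45  46  42
119 119 119 120 119 119 119 119 119 119 108  81  87  88  87  78  64  54  32  33  33  33  33  33  33  34  44  56  56  53
119 11
[... 2053 characters left out ...]
 118 118 119 118 118 118 118 118 118 118 119 119 119 119 119 119 118 118 118 118 118 118 113 110 119
118 119 118 118 118 119 118 118 118 118 119 119 118 119 118 118 118 118 119 118 118 119 119 118 119 118 118 118 118 119
118 118 118 118 118 118 118 118 119 118 118 118 118 118 118 118 118 119 119 118 118 118 118 118 118 119 119 119 119 118
118 118 118 118 118 118 118 118 118 118 118 118 118 118 118 118 118 118 118 118 118 118 119 118 118 118 118 118 118 118
118 118 118 118 118 118 118 118 118 118 118 118 118 118 118 118 118 118 118 118 118 118 119 118 118 118 119 118 118 119
118 118 118 118 118 118 118 118 118 118 118 118 118 118 118 118 118 118 118 119 118 118 118 118 118 118 118 117 116 116
```

```bash
python3 -m inch '[[[0.6,0.1,0.1,0,0],[0.6,0,0.1,0,0],[0.6,0,0.1,0,0],[0,0,0,0,0]]]' >/dev/null; python3 p.py '[.4487,-.357,.06]'
```

```text
tip [ 0.4496 -0.359   0.0704] axis [-0.01  -0.005  1.   ] jaw 0.003 P [ 0.449  -0.36    0.1795] w 0.0196 f [ 0.9 -1.  -1.5] t 30.55
[.4487,-.357,.06] shift cm [ 1.03 -0.22  0.11]
up(1cm) in tool [-0.993  0.003 -0.121]
```

```bash
python3 -m inch '[[[0.5,-0.1,0.1,0,0],[0.6,-0.1,0.1,0,0],[0.6,0,0.1,0,0],[0.6,0,0.1,0,0],[0,0,0,0,0]]]' >/dev/null; python3 p.py '[.4487,-.357,.02]'
```

```text
tip [ 0.447  -0.3575  0.0441] axis [-0.01  -0.006  1.   ] jaw 0.002 P [ 0.4465 -0.3585  0.1532] w 0.0196 f [-0.6 -0.  -1.1] t 30.9667
[.4487,-.357,.02] shift cm [2.41 0.04 0.12]
up(1cm) in tool [-0.993  0.002 -0.121]
```

```bash
python3 -m inch '[[[0.6,0,-0.1,0,0],[0.6,0,0,0,0],[0.6,0,0.1,0,0],[0.3,0,0.1,0,0],[0,0,0,0,0]]]' >/dev/null; python3 p.py '[.4487,-.357,.012]'
```

```text
tip [ 0.4487 -0.3567  0.0204] axis [-0.01  -0.006  1.   ] jaw 0.001 P [ 0.4481 -0.3578  0.1296] w 0.0194 f [-0.6  1.  -0.5] t 31.3833
[.4487,-.357,.012] shift cm [0.84 0.03 0.12]
up(1cm) in tool [-0.993  0.001 -0.121]
```

```bash
python3 -m inch '[[[0.4,0,0.1,0,0],[0.3,0,0,0,0],[0.2,0,0,0,0],[0,0,0,0,0]]]' >/dev/null; python3 p.py '[.4487,-.357,.010]'
```

```text
tip [ 0.4489 -0.3569  0.0105] axis [-0.01  -0.006  1.   ] jaw 0.002 P [ 0.4483 -0.358   0.1196] w 0.019 f [-0.1  0.3 -0.6] t 31.7167
[.4487,-.357,.010] shift cm [ 0.05 -0.    0.03]
up(1cm) in tool [-0.993  0.002 -0.121]
```

```bash
python3 -m inch '[[[0.05,0,0,0,0],[0,0,0,0,0.5],[0,0,0,0,0.5],[0,0,0,0,0.6],[0,0,0,0,0.6],[0,0,0,0,0.6],[0,0,0,0,0.6],[0,0,0,0,0.6]]]' ; python3 p.py 
python3 -m inch '[[[-1,0,-0.1,0,0.6],[-1,0,-0.1,0,0.6],[-1,0,-0.1,0,0.6],[-1,0,-0.1,0,0.6],[-1.5,0,-0.1,0,0.6],[-2,0,-0.1,0,0.6],[-3,0,0,0,0.6],[-3,0,0,0,0.6]]]' 
python3 -m inch '[[[-2,0,0,0,0.6],[0,3,0,0,0.6],[0,4,0,0,0.6],[0,4,0,0,0.6],[0,4,0,0,0.6],[0,4,0,0,0.6],[0,0,0,0,0.6]]]'
python3 - <<'E'
from h import *
T=camera('top');S=camera('side');cv2.imwrite('pics/Tend.png',T[:,:,::-1]);cv2.imwrite('pics/Send.png',S[:,:,::-1])
for n,a,b in(('top',cv2.imread('pics/top0raw.png'),T),('side',cv2.imread('pics/side0raw.png'),S)):
    a=a[:,:,::-1];ci=camera_info(n)
    def patch(nm,p,r=14,):
        u,v=proj(ci,p).round().astype(int);A=a[v-r:v+r,u-r:u+r];B=b[max(v-r-8,0):v+r+8,u-r-8:u+r+8]
        m=cv2.matchTemplate(B,A,cv2.TM_CCOEFF_NORMED);_,s,_,l=cv2.minMaxLoc(m);print(n,nm,(u,v),'score %.2f shift'%s,(l[0]-8,l[1]-8))
    patch('probe',[.449,-.357,.12]);patch('stand',[.449,-.357,.08]);
    for i,an in enumerate(range(0,360,60)):
        v0=np.array([.105,-.006]);t=np.radians(an);Rm=np.array([[np.cos(t),-np.sin(t)],[np.sin(t),np.cos(t)]])
        c=np.array([.541,.006])+Rm@v0;patch('seat%d'%an,[*c,.085],10)
    bp=ray(ci,(363,148) if n=='top' else (372,265),.15);patch('bottle',bp)
E
```

```text
time: 32.38
position: [0.4492, -0.359, 0.1206]
tool_rot: [0.725, 0.188, -0.64, 0.17]
ft_force: [-0.4, -0.3, -1.1]
grip_width: 0.0508
tip [ 0.4501 -0.3582  0.0114] axis [-0.012 -0.003  1.   ] jaw 0.005 P [ 0.4492 -0.359   0.1206] w 0.0508 f [-0.4 -0.3 -1.1] t 32.3833
up(1cm) in tool [-0.993  0.005 -0.122]
time: 33.05
position: [0.4374, -0.3605, 0.261]
tool_rot: [0.723, 0.192, -0.642, 0.167]
ft_force: [0.7, -0.4, 0.0]
grip_width: 0.0525
time: 33.63
position: [0.5321, -0.5332, 0.3043]
tool_rot: [0.726, 0.184, -0.639, 0.176]
ft_force: [-0.3, -0.2, -0.4]
grip_width: 0.0523
top probe (np.int64(405), np.int64(237)) score 0.32 shift (-1, -3)
top stand (np.int64(401), np.int64(239)) score 0.25 shift (-3, -1)
top seat0 (np.int64(261), np.int64(167)) score 1.00 shift (0, 0)
top seat60 (np.int64(225), np.int64(186)) score 0.64 shift (0, 0)
top seat120 (np.int64(223), np.int64(225)) score 1.00 shift (0, 0)
top seat180 (np.int64(257), np.int64(247)) score 1.00 shift (0, 0)
top seat240 (np.int64(294), np.int64(228)) score 1.00 shift (0, 0)
top seat300 (np.int64(295), np.int64(188)) score 1.00 shift (0, 0)
top bottle (np.int64(363), np.int64(148)) score 1.00 shift (0, 0)
side probe (np.int64(257), np.int64(333)) score 0.91 shift (0, 1)
side stand (np.int64(257), np.int64(344)) score 0.90 shift (0, 0)
side seat0 (np.int64(310), np.int64(176)) score 0.22 shift (6, -2)
side seat60 (np.int64(280), np.int64(151)) score 0.27 shift (7, -8)
side seat120 (np.int64(234), np.int64(157)) score 0.38 shift (4, 5)
side seat180 (np.int64(216), np.int64(189)) score 0.29 shift (-8, 8)
side seat240 (np.int64(246), np.int64(218)) score 0.90 shift (0, 0)
side seat300 (np.int64(295), np.int64(211)) score 1.00 shift (0, 0)
side bottle (np.int64(372), np.int64(265)) score 0.10 shift (8, 8)
```

```bash
python3 - <<'E'
from h import *
ci=camera_info('side')
for f in('side0raw','Send'):
    g=cv2.imread(f'pics/{f}.png',0);s=g[312:352,240:275];m=(s[:26]<50).astype(np.uint8)
    k,l,st_,c=cv2.connectedComponentsWithStats(m);i=1+st_[1:,4].argmax();print(f,st_[i],c[i]+[240,312])
m=cv2.imread('pics/Tend.png')[150:260,140:180,2].astype(int);m=m>190
ci=camera_info('top')
E=[]
for x in(.50,.53,.56,.59):
    u,v=proj(ci,[x,.275,.165]).round().astype(int)-[140,150];a=b=u
    while m[v,a-1]:a-=1
    while m[v,b+1]:b+=1
    print(x,ray(ci,((a+b+1)/2+140-.5,v+150),.165).round(4),b-a+1)
E
```

```text
side0raw [ 11   8  11  18 142] [255.8943662  329.35211268]
Send [ 11   9  11  17 152] [255.71710526 329.16447368]
0.5 [0.5005 0.2751 0.165 ] 14
0.53 [0.5301 0.2748 0.165 ] 15
0.56 [0.5599 0.2745 0.165 ] 16
0.59 [0.5899 0.2729 0.165 ] 16
```

```bash
python3 -c "from rig import robot;print(robot.get_obs()['time']);robot.hand_in()"
```

```text
33.7333
the job is handed in; nothing more can be done
```

I finished the whole sequence and handed the job in at 33.7 s of the 66 s allowed.

- **Swing arm:** I parked it in three pushes. The last close-up put the beam at 177.0°, and its line passed within about 1 mm of the post. A coarser top-camera check at the end read about 178.5°, roughly 2 mm off in position. That is close to the camera's resolution, so I did not correct it.
- **Pads:** I pressed round, then square, then cross, each about 6.8–7.3 mm of the 8 mm travel by the computed tip height. The force rise was about 2.5–4 N. The tip was within about 2 mm of each pad's estimated centre, and I saw the cross pad go down under the tip in a picture.
- **Probe:** It is back in its stand. In the side view its handle sits within 0.2 pixel of where it started. The top camera could not confirm this: the match score there was too low to use, probably because the robot arm blocked the view.
- **Pots and bottle:** The top view shows no shift for any of them. One seat could only be matched weakly because the swing arm covered it at the start, and some side-view matches were unusable for the same kind of reason.

Many small moves gradually tilted the gripper to about 7°. I turned the jaws so that the probe itself stayed upright, within about 2° at worst.

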